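Close the tin with its nested double lid, then lift the cover off alone

ROBOT

A 7-joint arm with a two-finger parallel gripper is mounted at the origin on the work surface; the furniture and walls round the work are solid. World frame = base frame: x ahead of the robot, y to its left, z up, the work surface at z = 0. Lengths are in m, angles in rad, forces in N, time in s.
With the tool pointing down it reaches from about 0.4 to 0.9 m from the base axis. Payload 5.5 kg.
Tool frame: the origin (TCP) lies on the mounting face of the last link; the fingertips stand 173 mm ahead of it and the grasp point (between the pads) lies 155 mm ahead of it; z points along the fingers, y is the direction in which the jaws open and shut (so a half turn about z gives the same grasp; the last joint's range is limited). The gripper opens to 85 mm and grips with 20 to 120 N. Pads are 22 mm wide; open, the fingers measure 114 mm over their backs; the gripper's body (76 mm by 85 mm) begins 54 mm behind the grasp point. The pads swing forward as they close: fully open they stand 13 mm farther back than shut.
Start: joints at [-0.92, 0.501, -0.427, 1.55, 0.221, 1.138, -0.21], TCP at [0.246, 0.602, 0.405] pointing down, gripper open.
Joint ranges: [-2.88, 2.88], [-0.31, 2.03], [-1.54, 1.56], [0.2, 2.42], [-1.41, 4.55], [0.19, 2.02], [-2.57, 2.57]. Speed limits (rad/s): [2.57, 2.57, 3.14, 3.14, 3.14, 3.14, 3.14].

INTERFACE

Orientations are given as a unit quaternion [x, y, z, w].
In Python, from plant import observe, get_image, get_calibration, order gives the robot as it stands.
- The arm moves only by the shell command python3 -m jog 'ROWS' [FORCE]. ROWS is JSON, a list of rows, each an object with "slide": the shift along the tool's x, y, z in m, a list of three; "rotation": the turn, a rotation vector about the tool's x, y, z in rad, a list of three; "claw": the opening, from -1 (shut) to 1 (fully open), so that 0 is half open. In form: [{"slide": [tx, ty, tz], "rotation": [wx, wy, wz], "claw": claw}, ...]. A call has exactly 8 rows; each row shifts and turns the commanded pose from where the row before left it, along the tool's axes as they then stand; what a row does not reach is not made up. A row lasts 1/8 s, in which the tool goes at most 62.5 mm and 10.7 degrees, less where a joint would pass 70% of its speed; a pose out of reach is approached as far as the arm can. A call with a gripper value outside its range is refused whole. The fingers move at their own pace and stop on an object; FORCE is the grip in N (left out, the last holds). Time passes only in rows, so rows that do not move let the fingers close, or fill a call up. It gives the time, the measured TCP pose, the force and the opening at its end, in the units of the state.
- observe(): the state, without advancing time (a new reading comes with each control period).
- get_image(name): name is "side" or "top" or "wrist"; returns the picture (420x560x3 uint8, red, green, blue); there is no depth.
- get_calibration(name): a dict with "fov_y" (degrees; the focal length in pixels is half the picture's height over the tangent of half this angle, whatever the lens; pixels are square), "cx", "cy" (the principal point, pixels), "extrinsics" (4x4, takes a point from camera to world coordinates); the wrist camera has in their place "T_tool_cam" (4x4, takes a point from camera to tool coordinates, whose origin is the TCP and whose axes are the flange's). Camera axes: x right, y down, z forward; pixel columns grow to the right and rows downward; lengths in m; the calibration is good to about 2 mm. The wrist camera is an equidistant fisheye: a pixel r from the principal point sees the ray r / f radians off the axis. A picture is of the moment at which its call begins: read the wrist's pose just before it. get_calibration takes no time and is no camera call.
- order.sign_off(): hands the job in, once; it reports no verdict.
The state is a dict: "time_s": time; "q": joint angles; "qvel": joint speeds; "tau": joint torques, N m; "tool_pos": TCP position; "ee_rot": TCP orientation; "force": force on the tool from outside, world axes, zero at the start; "torque": the same for the moment, N m; "grip_width": opening from 0.0 (shut) to 1.0 (fully open).
Only numpy, scipy, OpenCV 4.12 (cv2) and the standard library are available. Lean on these libraries where they do the work, as an engineer would, in place of code of your own. Each camera call takes 0.05 s, during which the arm holds its last target. There are 200 camera calls.

TASK

Put the nested double lid on the open blue tin: carry it by the red stem with the wooden cover still lying on the inner lid, and lower it gently until the inner lid sits fully home in the tin's mouth. Then take only the wooden cover by its dark collar and lift it level and straight up until it is clear of the stem, leaving the inner lid seated and undisturbed. Finish still holding the cover up in the gripper above the tin, touching nothing else; leave the tin where it stands, and the shaker and spice jars alone.

Things in the scene. Friction and masses are not known exactly. Their poses are not given: they have to be found in the camera images.
- tin: Loose open blue metal tin with two brass bands, 92 mm outside diameter, 95 mm high, wall 4 mm (mouth 84 mm across), empty, about 0.7 kg, upright. Origin: centre of its underside, z up. It stands left or right of the middle, the double lid on the other side.
- tin_mouth (a point): Centre of the tin's mouth at rim height, 95 mm above the tin's origin.
- inner_lid: Loose inner lid, ~0.2 kg. Origin: underside centre, z up. Black plug 78 mm wide, z 0 to 14 mm, foot tapered to 68 mm; steel flange 90 mm wide, z 14 to 19; red round stem 18 mm wide on the axis, z 19 to 79. Starts on the worktop, on its plug. Seated: flange on the rim, origin 81 mm above the tin's, 3 mm play all round the plug. Lifted by the stem it carries the cover, which lies on the flange.
- stem_top (a point): Top centre of the red stem, 79 mm above the inner lid's origin. The free part of the stem, above the collar, is the top 30 mm.
- cover: Loose wooden cover, ~0.16 kg. Origin: centre of the plate's underside, z up. Plate 108 mm wide, z 0 to 6 mm; skirt 4 mm thick down to z -9; dark round collar 34 mm wide, z 6 to 30. A 24 mm bore runs through; the red stem stands out 30 mm above the collar. Nested by its weight alone, origin 19 mm above the inner lid's; it must rise over 60 mm to clear the stem.
- collar_top (a point): Centre of the collar's top edge, 30 mm above the cover's origin.
- salt_shaker: Bystander: loose glass salt shaker with grey top, 44 mm diameter, 90 mm high; origin centre of the underside.
- red_spice: Bystander: loose spice jar with red cap and green label, 45 mm diameter, 106 mm high; origin centre of the underside.
- dark_spice: Bystander: loose spice jar with red cap and dark label, 45 mm diameter, 106 mm high; origin centre of the underside.

How it is judged:
On the way:
1. the inner lid sits fully home in the tin's mouth with the cover still nested on it (horizontal distance between inner_lid and tin below 0.005 m and z of inner_lid in the frame of tin between 0.078 and 0.084 m and angle between the z axis of inner_lid and the z axis of tin, either way round below 0.05 rad and z of cover in the frame of inner_lid between 0.016 and 0.022 m and horizontal distance between cover and inner_lid below 0.006 m), for 0.3 s.
At the end, for the whole second after the job is handed in: Inner lid seated in the upright tin (5 mm off-axis, 3 mm in height, 0.05 rad). Gripper holds the cover still, level (0.2 rad), over the tin (within 50 mm), 63 mm or more above its nested height, touching neither lid nor tin; robot touches neither of those (horizontal distance between inner_lid and tin below 0.005 m and z of inner_lid in the frame of tin between 0.078 and 0.084 m and angle between the z axis of inner_lid and the z axis of tin, either way round below 0.05 rad and angle between tin's own z axis and vertical below 0.05 rad and linear speed of inner_lid below 0.02 m/s and z of cover in the frame of inner_lid above 0.082 m and horizontal distance between cover and tin below 0.05 m and angle between cover's own z axis and vertical below 0.2 rad and linear speed of cover below 0.03 m/s and contact force between the fingers and cover above 1 N and contact force between each of the arm, cover and inner_lid below 0.2 N and contact force between each of cover, the arm and tin below 0.2 N); the arm keeps its last pose, push and grip.
It fails at once if the inner lid is let go over the tin more than 8 mm above its seat (horizontal distance between inner_lid and tin below 0.05 m and z of inner_lid in the frame of tin above 0.089 m and contact force between the fingers and inner_lid below 0.1 N).
It fails at once if the cover comes away from the inner lid (more than 10 mm) while the inner lid is not seated in the tin, or the inner lid is pulled up or jogged (6 mm, 0.12 rad) while the cover is off (z of cover in the frame of inner_lid above 0.029 m and not (horizontal distance between inner_lid and tin below 0.006 m and z of inner_lid in the frame of tin between 0.075 and 0.087 m and angle between the z axis of inner_lid and the z axis of tin, either way round below 0.12 rad)).
It fails at once if the lid is rammed onto the tin (over 60 N between inner lid and tin) (contact force between inner_lid and tin above 60 N).
It fails at once if the tin is tipped (0.15 rad) or shoved (40 mm) (angle between tin's own z axis and vertical above 0.15 rad or distance of tin from where it was at the start of the episode above 0.04 m).
It fails at once if the shaker or a spice jar is shoved (30 mm) or tipped (0.3 rad) (distance of any of salt_shaker, red_spice, dark_spice from where it was at the start of the episode above 0.03 m or angle between any of salt_shaker, red_spice, dark_spice's own z axis and vertical above 0.3 rad).
It also fails if it takes over 56 s, if anything falls off the work surface, if the arm or the gripper's body presses on something with over 40 N, if the wrist force passes 120 N, or if a joint passes its speed limit or range.

## Working session

There is one attempt and no reset: what is moved stays moved. The work goes in short steps, Python scripts to look and compute and a shell command to move; the robot and the scene stay as the last step left them, time stands still between calls to the robot, and variables do not carry over. Pictures are saved under pics/ and viewed, about 8 in all and at most 12, crops included, and the job is handed in when it is done.

```bash
mkdir -p pics; ls
python3 - <<'E'
from plant import *
import cv2,numpy as np
s=observe(); print({k:np.round(v,3).tolist() for k,v in s.items()})
for n in("side","top","wrist"):
    im=get_image(n); cv2.imwrite(f"pics/{n}0.png",im[:,:,::-1]); c=get_calibration(n); print(n,{k:np.round(v,4).tolist() for k,v in c.items()})
a=cv2.imread("pics/top0.png");cv2.imwrite("pics/top0b.png",cv2.resize(a,(800,600),interpolation=cv2.INTER_CUBIC))
a=cv2.imread("pics/side0.png");cv2.imwrite("pics/side0b.png",cv2.resize(a,(800,600),interpolation=cv2.INTER_CUBIC))
E
```

```text
pics
{'time_s': 0.0, 'q': [-0.92, 0.502, -0.427, 1.551, 0.221, 1.138, -0.21], 'qvel': [-0.001, -0.001, 0.001, 0.002, -0.001, 0.0, -0.002], 'tau': [0.0, -56.953, -5.816, -28.094, 0.011, 0.012, 0.0], 'tool_pos': [0.246, 0.601, 0.404], 'ee_rot': [0.193, 0.981, -0.001, -0.0], 'force': [-0.151, -0.475, -0.37], 'torque': [-0.021, 0.014, -0.001], 'grip_width': 0.998}
side {'fov_y': 48.6751, 'cx': 274.3133, 'cy': 206.2594, 'extrinsics': [[0.9506, -0.1541, 0.2695, 0.1705], [-0.3101, -0.5134, 0.8002, -1.0261], [0.015, -0.8442, -0.5358, 0.7665], [0.0, 0.0, 0.0, 1.0]]}
top {'fov_y': 56.8895, 'cx': 280.148, 'cy': 208.836, 'extrinsics': [[0.0126, -0.9955, 0.094, 0.4443], [-0.9998, -0.0139, -0.0132, 0.0001], [0.0144, -0.0939, -0.9955, 1.0418], [0.0, 0.0, 0.0, 1.0]]}
wrist {'fov_y': 65.7065, 'cx': 282.2951, 'cy': 211.5168, 'T_tool_cam': [[0.0008, -0.958, -0.2866, 0.0738], [1.0, 0.0009, -0.0003, -0.0003], [0.0005, -0.2866, 0.958, 0.0309], [0.0, 0.0, 0.0, 1.0]]}
```

View pics/top0b.png

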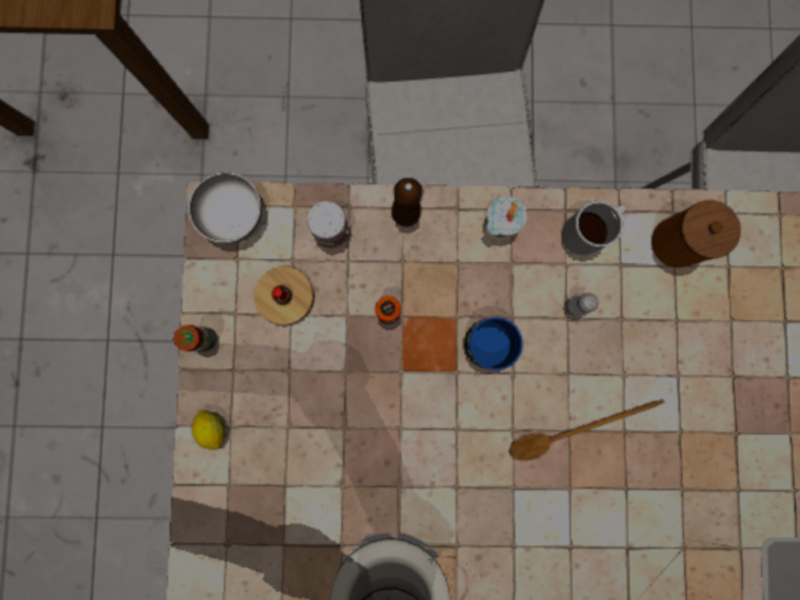

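View pics/side0b.png

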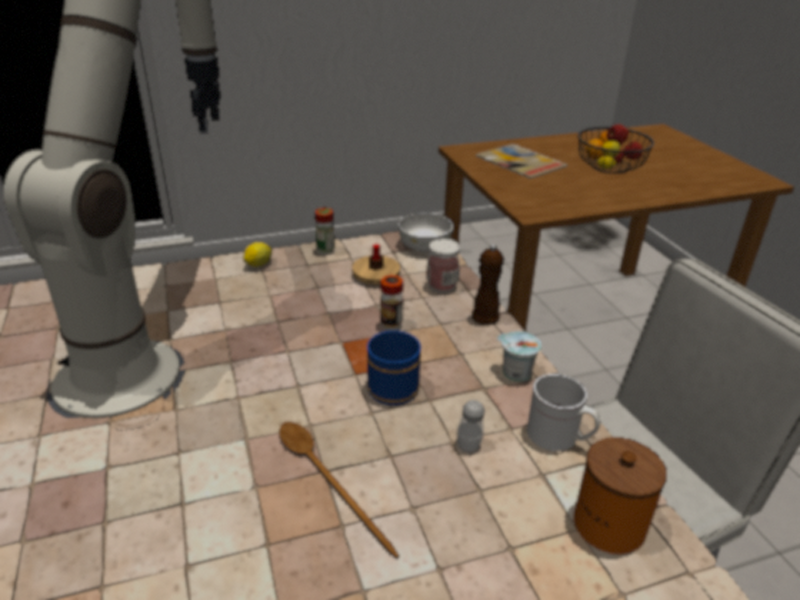

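Top view (800 px wide): cover plate centre ≈(283,296), stem top ≈(281,293), tin mouth ≈(494,343), dark jar cap (388,309) between them, red jar (188,338), shaker (587,303). I refine these by fitting.

```bash
cat > h.py <<'E'
import numpy as np,cv2
from plant import *
from scipy.spatial.transform import Rotation as R
def ray(n,u,v,s=None):
    c=get_calibration(n); f=210/np.tan(np.radians(c["fov_y"]/2)); x=u-c["cx"]; y=v-c["cy"]
    if n=="wrist":
        r=np.hypot(x,y); t=r/f; d=np.array([np.sin(t)*x/max(r,1e-9),np.sin(t)*y/max(r,1e-9),np.cos(t)])
        T=np.eye(4);T[:3,:3]=R.from_quat(s["ee_rot"]).as_matrix();T[:3,3]=s["tool_pos"]; E=T@np.array(c["T_tool_cam"])
    else: d=np.array([x/f,y/f,1]); E=np.array(c["extrinsics"])
    return E[:3,3],E[:3,:3]@d
def at_z(n,u,v,z,s=None):
    o,d=ray(n,u,v,s); return (o+d*(z-o[2])/d[2]).round(4)
def circ(n,pts,z,s=None):
    """circle fit of contour pixels projected on plane z -> centre x,y,radius"""
    P=np.array([at_z(n,u,v,z,s)[:2] for u,v in pts]); A=np.c_[2*P,np.ones(len(P))]
    q=np.linalg.lstsq(A,(P**2).sum(1),rcond=None)[0]; return q[0],q[1],np.sqrt(q[2]+q[0]**2+q[1]**2)
E
python3 - <<'E'
from h import *
k=lambda u,v:((u+.5)*.7-.5,(v+.5)*.7-.5)
for nm,u,v,z in[("plate",283,296,.025),("stem",281,293,.079),("tin",494,343,.095),("dark",388,309,.106),("red",188,338,.106),("shaker",588,303,.09)]:
    print(nm,at_z("top",*k(u,v),z))
for nm,u,v,z in[("stem",376,247,.079),("tin",394,347,.095)]: print(nm,at_z("side",*k(u,v),z))
# colour outlines in top view
im=cv2.imread("pics/top0.png"); hsv=cv2.cvtColor(im,cv2.COLOR_BGR2HSV)
m=cv2.inRange(hsv,(100,120,30),(125,255,255)); c=max(cv2.findContours(m,0,1)[0],key=cv2.contourArea); h=cv2.convexHull(c)[:,0]
print("blue rim fit",circ("top",h,.095),cv2.boundingRect(c))
a=np.hstack([cv2.resize(im[185:255,300:400],(400,280),interpolation=2),cv2.resize(im[170:240,150:250],(400,280),interpolation=2)])
cv2.imwrite("pics/crop.png",a)
E
```

```text
plate [0.5421 0.2027 0.025 ]
stem [0.5421 0.1956 0.079 ]
tin [ 0.4597 -0.1733  0.095 ]
dark [0.5146 0.0085 0.106 ]
red [0.4613 0.3431 0.106 ]
shaker [ 0.531  -0.3378  0.09  ]
stem [0.5432 0.1961 0.079 ]
tin [ 0.4606 -0.1796  0.095 ]
blue rim fit (np.float64(0.45969253303361535), np.float64(-0.1751627188619543), np.float64(0.044650159623803656)) (328, 222, 37, 37)
```

View pics/crop.png

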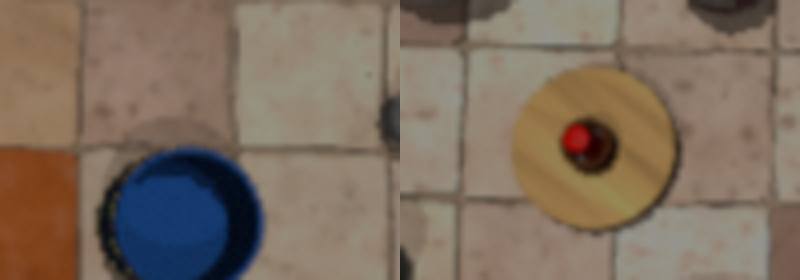

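```bash
python3 -m jog '[{"slide":[0,0,0],"rotation":[0,0,-0.13],"claw":1},{"slide":[0,0,0],"rotation":[0,0,-0.13],"claw":1},{"slide":[0,0,0],"rotation":[0,0,-0.129],"claw":1},{"slide":[-0.03,-0.04,0],"rotation":[0,0,0],"claw":1},{"slide":[-0.03,-0.04,0],"rotation":[0,0,0],"claw":1},{"slide":[-0.03,-0.04,0],"rotation":[0,0,0],"claw":1},{"slide":[-0.03,-0.04,0],"rotation":[0,0,0],"claw":1},{"slide":[-0.03,-0.04,0],"rotation":[0,0,0],"claw":1}]' 30
python3 -m jog '[{"slide":[-0.03,-0.04,0],"rotation":[0,0,0],"claw":1},{"slide":[-0.03,-0.04,0],"rotation":[0,0,0],"claw":1},{"slide":[-0.03,-0.04,0],"rotation":[0,0,0],"claw":1},{"slide":[-0.03,-0.04,0],"rotation":[0,0,0],"claw":1},{"slide":[-0.026,-0.04,0],"rotation":[0,0,0],"claw":1},{"slide":[0,0,0],"rotation":[0,0,0],"claw":1},{"slide":[0,0,0],"rotation":[0,0,0],"claw":1},{"slide":[0,0,0],"rotation":[0,0,0],"claw":1}]'
cat > snap.py <<'E'
import sys,pickle
from h import *
s=observe(); im=get_image("wrist"); n=sys.argv[1]
cv2.imwrite(f"pics/{n}.png",im[:,:,::-1]); pickle.dump(s,open(f"pics/{n}.pkl","wb"))
cv2.imwrite(f"pics/{n}b.png",cv2.resize(im[:,:,::-1],(800,600),interpolation=2))
print({k:np.round(v,4).tolist() for k,v in s.items() if k in("time_s","q","tool_pos","ee_rot","force","grip_width")})
E
python3 snap.py w1
```

```text
time_s: 1.15
tool_pos: [0.3968, 0.4004, 0.4045]
ee_rot: [-0.001, 1.0, -0.0, -0.0]
force: [1.2, 0.6, -0.2]
grip_width: 0.996
time_s: 2.15
tool_pos: [0.5414, 0.2036, 0.4047]
ee_rot: [-0.002, 1.0, 0.0, -0.0]
force: [-0.3, -0.6, -0.5]
grip_width: 0.995
{'time_s': 2.15, 'q': [-0.1108, 0.3643, -0.3713, 1.7374, 0.1472, 1.0675, 1.0435], 'tool_pos': [0.5414, 0.2036, 0.4047], 'ee_rot': [-0.0019, 1.0, 0.0003, -0.0002], 'force': [-0.2634, -0.5806, -0.5229], 'grip_width': 0.9954}
```

View pics/w1b.png

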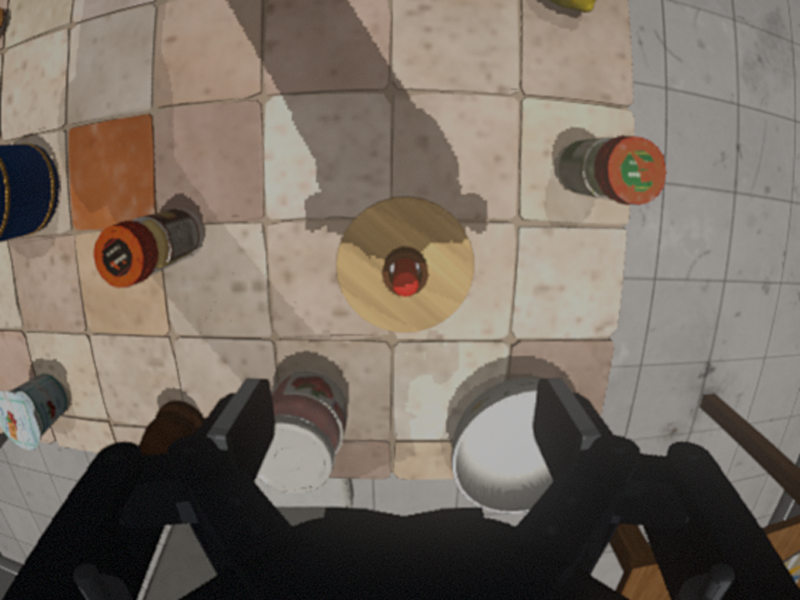

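Run:
```python
from h import *; import pickle
s=pickle.load(open("pics/w1.pkl","rb")); k=lambda u,v:((u+.5)*.7-.5,(v+.5)*.7-.5)
print(at_z("wrist",*k(405,285),.079,s))
print(circ("wrist",[k(*p) for p in[(336,265),(474,265),(404,332),(405,197)]],.025,s))
im=cv2.imread("pics/w1.png");hsv=cv2.cvtColor(im,cv2.COLOR_BGR2HSV)
m=cv2.inRange(hsv,(0,180,110),(8,255,255))|cv2.inRange(hsv,(172,180,110),(180,255,255));m[:, :260]=0;m[:,310:]=0;m[:150]=0;m[215:]=0
c=cv2.findContours(m,0,1)[0]; print([(cv2.boundingRect(x),cv2.contourArea(x)) for x in c])
cv2.imwrite("pics/w1c.png",cv2.resize(im[165:225,243:323],(800,600),interpolation=2))
```

```text
[0.5436 0.2048 0.079 ]
(np.float64(0.5430026370383969), np.float64(0.20505626609820282), np.float64(0.05333626055197469))
[((276, 197, 17, 10), 72.5), ((284, 197, 1, 1), 0.0)]
```

View pics/w1c.png

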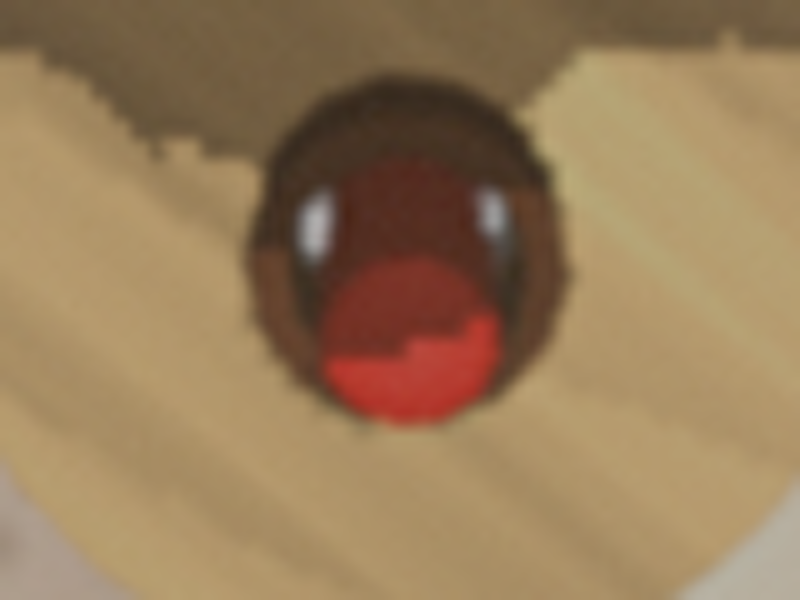

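```bash
python3 -m jog '[{"slide":[-0.001,0.001,0.03],"rotation":[0,0,0.004],"claw":0},{"slide":[0,0,0.04],"rotation":[0,0,0],"claw":0},{"slide":[0,0,0.04],"rotation":[0,0,0],"claw":0},{"slide":[0,0,0.03],"rotation":[0,0,0],"claw":0},{"slide":[0,0,0.02],"rotation":[0,0,0],"claw":0},{"slide":[0,0,0.012],"rotation":[0,0,0],"claw":0},{"slide":[0,0,0.009],"rotation":[0,0,0],"claw":0},{"slide":[0,0,0],"rotation":[0,0,0],"claw":0}]'; python3 snap.py w2
```

```text
time_s: 3.2
tool_pos: [0.5433, 0.2032, 0.2237]
ee_rot: [0.001, 1.0, -0.0, -0.0]
force: [-0.0, 0.8, 1.1]
grip_width: 0.496
{'time_s': 3.2, 'q': [-0.167, 0.6004, -0.3066, 1.8553, 0.26, 0.725, 0.9491], 'tool_pos': [0.5433, 0.2032, 0.2237], 'ee_rot': [0.0013, 1.0, -0.0, -0.0], 'force': [-0.0462, 0.8009, 1.0898], 'grip_width': 0.4964}
```

View pics/w2.png

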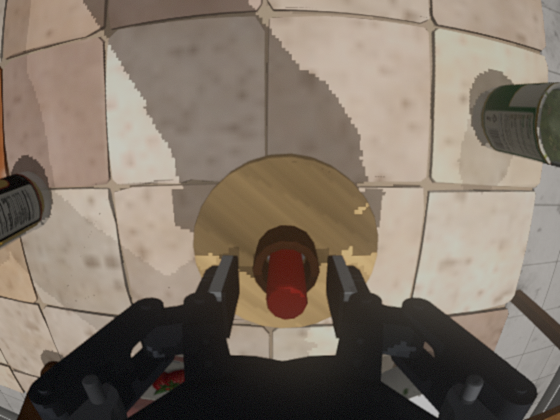

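Run:
```python
from h import *; import pickle
s=pickle.load(open("pics/w2.pkl","rb"))
print(at_z("wrist",287.5,302,.079,s), s["tool_pos"])
print(circ("wrist",[(194,240),(378,240),(285,155),(265,327),(310,326)],.025,s))
```

```text
[0.5422 0.2054 0.079 ] [0.5433227  0.20319415 0.2236841 ]
(np.float64(0.5435924160838415), np.float64(0.20543143780383075), np.float64(0.05362245964272))
```

```bash
python3 -m jog '[{"slide":[0,0.002,0],"rotation":[0,0,0],"claw":0},{"slide":[0,0,0],"rotation":[0,0,0],"claw":-0.3},{"slide":[0,0,0],"rotation":[0,0,0],"claw":-0.6},{"slide":[0,0,0],"rotation":[0,0,0],"claw":-1},{"slide":[0,0,0],"rotation":[0,0,0],"claw":-1},{"slide":[0,0,0],"rotation":[0,0,0],"claw":-1},{"slide":[0,0,0],"rotation":[0,0,0],"claw":-1},{"slide":[0,0,0],"rotation":[0,0,0],"claw":-1}]' 60
python3 -m jog '[{"slide":[0,0,-0.003],"rotation":[0,0,0],"claw":-1},{"slide":[0,0,-0.005],"rotation":[0,0,0],"claw":-1},{"slide":[0,0,-0.01],"rotation":[0,0,0],"claw":-1},{"slide":[0,0,-0.015],"rotation":[0,0,0],"claw":-1},{"slide":[0,0,-0.015],"rotation":[0,0,0],"claw":-1},{"slide":[0,0,-0.012],"rotation":[0,0,0],"claw":-1},{"slide":[0,0,0],"rotation":[0,0,0],"claw":-1},{"slide":[0,0,0],"rotation":[0,0,0],"claw":-1}]'; python3 snap.py w3
```

```text
time_s: 4.25
tool_pos: [0.5435, 0.2051, 0.2243]
ee_rot: [0.001, 1.0, -0.0, 0.0]
force: [-1.0, -1.8, 5.9]
grip_width: 0.184
time_s: 5.25
tool_pos: [0.5431, 0.2049, 0.2835]
ee_rot: [0.001, 1.0, -0.0, -0.0]
force: [0.8, 0.2, -4.6]
grip_width: 0.189
{'time_s': 5.25, 'q': [-0.1459, 0.5137, -0.3359, 1.829, 0.2201, 0.8358, 0.9779], 'tool_pos': [0.5431, 0.2049, 0.2835], 'ee_rot': [0.0014, 1.0, -0.0001, -0.0002], 'force': [0.7587, 0.181, -4.565], 'grip_width': 0.189}
```

View pics/w3.png

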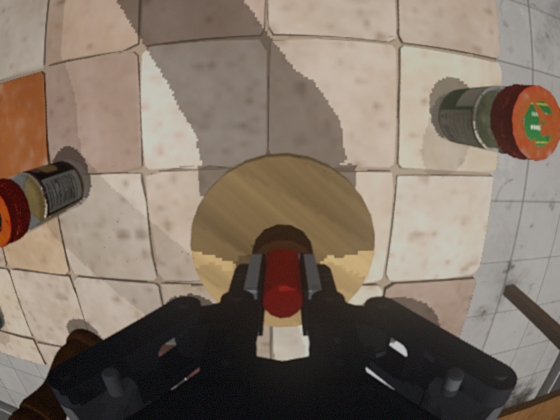

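```bash
python3 -m jog '[{"slide":[0,0,-0.015],"rotation":[0,0,0],"claw":-1},{"slide":[0,0,-0.03],"rotation":[0,0,0],"claw":-1},{"slide":[0,0,-0.03],"rotation":[0,0,0],"claw":-1},{"slide":[0,0,-0.03],"rotation":[0,0,0],"claw":-1},{"slide":[0,-0.01,-0.012],"rotation":[0,0,0],"claw":-1},{"slide":[-0.003,-0.02,0],"rotation":[0,0,0],"claw":-1},{"slide":[-0.004,-0.03,0],"rotation":[0,0,0],"claw":-1},{"slide":[-0.004,-0.04,0],"rotation":[0,0,0],"claw":-1}]'
python3 -m jog '[{"slide":[-0.004,-0.045,0],"rotation":[0,0,0],"claw":-1},{"slide":[-0.004,-0.045,0],"rotation":[0,0,0],"claw":-1},{"slide":[-0.004,-0.045,0],"rotation":[0,0,0],"claw":-1},{"slide":[-0.004,-0.045,0],"rotation":[0,0,0],"claw":-1},{"slide":[0,-0.04,0],"rotation":[0,0,0],"claw":-1},{"slide":[0,-0.03,0],"rotation":[0,0,0],"claw":-1},{"slide":[0,-0.02,0],"rotation":[0,0,0],"claw":-1},{"slide":[0,-0.01,0],"rotation":[0,0,0],"claw":-1}]'; 
python3 -m jog '[{"slide":[0,0,0],"rotation":[0,0,0],"claw":-1},{"slide":[0,0,0],"rotation":[0,0,0],"claw":-1},{"slide":[0,0,0],"rotation":[0,0,0],"claw":-1},{"slide":[0,0,0],"rotation":[0,0,0],"claw":-1},{"slide":[0,0,0],"rotation":[0,0,0],"claw":-1},{"slide":[0,0,0],"rotation":[0,0,0],"claw":-1},{"slide":[0,0,0],"rotation":[0,0,0],"claw":-1},{"slide":[0,0,0],"rotation":[0,0,0],"claw":-1}]'; python3 snap.py w4
```

```text
time_s: 6.3
tool_pos: [0.5535, 0.1043, 0.4002]
ee_rot: [0.001, 1.0, 0.0, -0.001]
force: [1.5, -0.3, -3.1]
grip_width: 0.188
time_s: 7.3
tool_pos: [0.5688, -0.1762, 0.4002]
ee_rot: [0.002, 1.0, 0.0, -0.001]
force: [0.7, -0.1, -3.4]
grip_width: 0.19
time_s: 8.3
tool_pos: [0.5692, -0.175, 0.4007]
ee_rot: [0.001, 1.0, -0.0, -0.0]
force: [0.4, -0.7, -4.1]
grip_width: 0.191
{'time_s': 8.3, 'q': [0.4214, 0.3833, -0.2154, 1.7033, 0.0915, 1.0648, 1.7448], 'tool_pos': [0.5692, -0.175, 0.4007], 'ee_rot': [0.0014, 1.0, -0.0, -0.0], 'force': [0.3848, -0.6731, -4.0775], 'grip_width': 0.1913}
```

View pics/w4b.png

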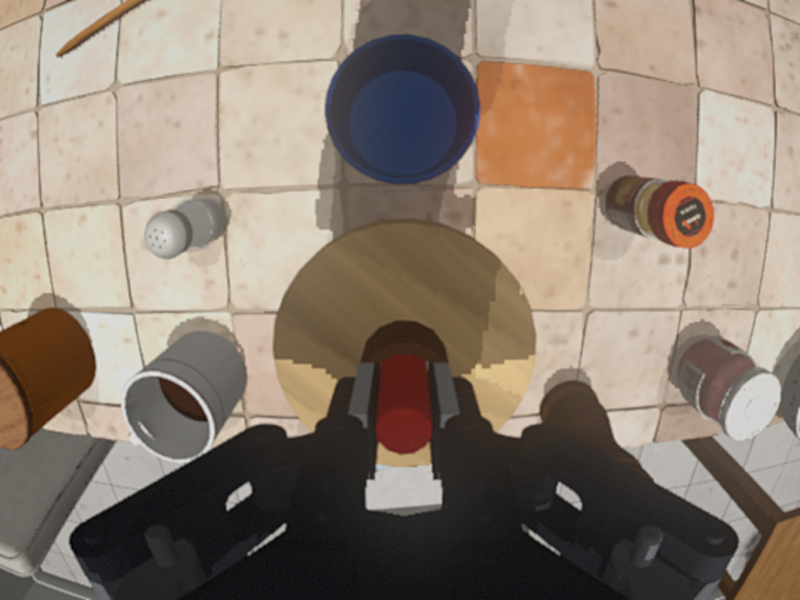

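```bash
cat > tin.py <<'E'
from h import *; import pickle,sys
n=sys.argv[1]
s=pickle.load(open(f"pics/{n}.pkl","rb")); im=cv2.imread(f"pics/{n}.png"); hsv=cv2.cvtColor(im,cv2.COLOR_BGR2HSV)
m=cv2.inRange(hsv,(105,110,20),(125,255,255)); c=max(cv2.findContours(m,0,1)[0],key=cv2.contourArea); h=cv2.convexHull(c)[:,0]
print(cv2.boundingRect(c),"tin",np.round(circ("wrist",h,.095,s),4))
E
python3 tin.py w4
python3 - <<'E'
from h import *; import pickle
s=pickle.load(open("pics/w4.pkl","rb")); k=lambda u,v:((u+.5)*.7-.5,(v+.5)*.7-.5)
print("tin byhand",np.round(circ("wrist",[k(*p) for p in[(326,108),(480,108),(403,35),(403,184),(345,62),(460,62),(345,161),(460,161)]],.095,s),4))
z=s["tool_pos"][2]-.2243
print("plate",np.round(circ("wrist",[k(*p) for p in[(274,335),(536,335),(406,220),(300,275),(510,275)]],z+.025,s),4))
print("stem",at_z("wrist",*k(404,432),z+.079,s))
E
```

```text
(262, 49, 50, 73) tin [ 0.4684 -0.1728  0.0285]
tin byhand [ 0.4606 -0.1753  0.0451]
plate [ 0.5679 -0.1744  0.0525]
stem [ 0.5686 -0.1748  0.2554]
```

```bash
python3 -m jog '[{"slide":[0.01,0,0],"rotation":[0,0,0],"claw":-1},{"slide":[0.025,0,0],"rotation":[0,0,0],"claw":-1},{"slide":[0.03,0,0],"rotation":[0,0,0],"claw":-1},{"slide":[0.025,0,0],"rotation":[0,0,0],"claw":-1},{"slide":[0.0135,0,0],"rotation":[0,0,0],"claw":-1},{"slide":[0.005,0,0],"rotation":[0,0,0],"claw":-1},{"slide":[0,0,0.01],"rotation":[0,0,0],"claw":-1},{"slide":[0,0,0.02],"rotation":[0,0,0],"claw":-1}]'
python3 -m jog '[{"slide":[0,0,0.015],"rotation":[0,0,0],"claw":-1},{"slide":[0,0,0.015],"rotation":[0,0,0],"claw":-1},{"slide":[0,0,0.01],"rotation":[0,0,0],"claw":-1},{"slide":[0,0,0.005],"rotation":[0,0,0],"claw":-1},{"slide":[0,0,0],"rotation":[0,0,0],"claw":-1},{"slide":[0,0,0],"rotation":[0,0,0],"claw":-1},{"slide":[0,0,0],"rotation":[0,0,0],"claw":-1},{"slide":[0,0,0],"rotation":[0,0,0],"claw":-1}]'
python3 snap.py w5
python3 - <<'E'
from h import *
a=get_image("side")[:,:,::-1]; cv2.imwrite("pics/s5.png",a)
b=get_image("top")[:,:,::-1]
w=cv2.imread("pics/w5.png")
cv2.imwrite("pics/s5c.png",np.hstack([cv2.resize(a[170:290,215:335],(390,390),interpolation=2),cv2.resize(w,(400,300))[:300] if 0 else cv2.copyMakeBorder(cv2.resize(w,(400,300)),0,90,0,0,0)]))
E
```

```text
time_s: 9.35
tool_pos: [0.4619, -0.1747, 0.3707]
ee_rot: [0.001, 1.0, -0.0, 0.001]
force: [0.2, -0.4, -4.3]
grip_width: 0.186
time_s: 10.35
tool_pos: [0.4608, -0.1747, 0.326]
ee_rot: [0.001, 1.0, -0.0, 0.0]
force: [-0.6, 0.3, -3.3]
grip_width: 0.189
{'time_s': 10.35, 'q': [0.4863, 0.3006, -0.2075, 2.0169, 0.0828, 0.8312, 1.8], 'tool_pos': [0.4608, -0.1747, 0.326], 'ee_rot': [0.0014, 1.0, -0.0001, 0.0003], 'force': [-0.5775, 0.3324, -3.348], 'grip_width': 0.189}
```

View pics/s5c.png

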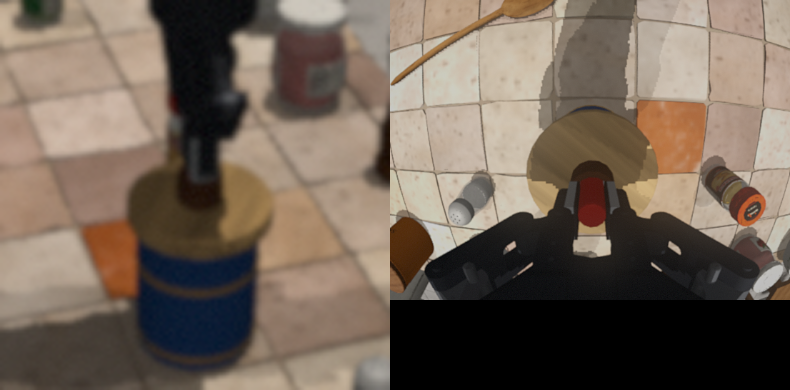

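Picture shows the lid hovering level and centred over the tin (plate centre x≈200 vs tin ≈197 in the 3.25× crop), cover still nested. Lowering slowly.

```bash
python3 -m jog '[{"slide":[0,0,0.002],"rotation":[0,0,0],"claw":-1},{"slide":[0,0,0.002],"rotation":[0,0,0],"claw":-1},{"slide":[0,0,0.002],"rotation":[0,0,0],"claw":-1},{"slide":[0,0,0.002],"rotation":[0,0,0],"claw":-1},{"slide":[0,0,0.002],"rotation":[0,0,0],"claw":-1},{"slide":[0,0,0.002],"rotation":[0,0,0],"claw":-1},{"slide":[0,0,0],"rotation":[0,0,0],"claw":-1},{"slide":[0,0,0],"rotation":[0,0,0],"claw":-1}]'
```

```text
time_s: 11.5
tool_pos: [0.4607, -0.1747, 0.3137]
ee_rot: [0.001, 1.0, 0.0, 0.0]
force: [0.3, -0.4, -4.3]
grip_width: 0.189
```

No contact while entering. On to the seat.

```bash
python3 -m jog '[{"slide":[0,0,0.002],"rotation":[0,0,0],"claw":-1},{"slide":[0,0,0.002],"rotation":[0,0,0],"claw":-1},{"slide":[0,0,0.001],"rotation":[0,0,0],"claw":-1},{"slide":[0,0,0.001],"rotation":[0,0,0],"claw":-1},{"slide":[0,0,0.001],"rotation":[0,0,0],"claw":-1},{"slide":[0,0,0],"rotation":[0,0,0],"claw":-1},{"slide":[0,0,0],"rotation":[0,0,0],"claw":-1},{"slide":[0,0,0],"rotation":[0,0,0],"claw":-1}]'
```

```text
time_s: 12.5
tool_pos: [0.4607, -0.1747, 0.3067]
ee_rot: [0.001, 1.0, -0.0, 0.0]
force: [-0.7, 0.2, -2.8]
grip_width: 0.188
```

```bash
python3 -m jog '[{"slide":[0,0,0.0005],"rotation":[0,0,0],"claw":-1},{"slide":[0,0,0.0005],"rotation":[0,0,0],"claw":-1},{"slide":[0,0,0.0005],"rotation":[0,0,0],"claw":-1},{"slide":[0,0,0.0005],"rotation":[0,0,0],"claw":-1},{"slide":[0,0,0],"rotation":[0,0,0],"claw":-1},{"slide":[0,0,0],"rotation":[0,0,0],"claw":-1},{"slide":[0,0,0],"rotation":[0,0,0],"claw":-1},{"slide":[0,0,0],"rotation":[0,0,0],"claw":-1}]'
```

```text
time_s: 13.5
tool_pos: [0.4607, -0.1747, 0.3052]
ee_rot: [0.001, 1.0, -0.0, 0.0]
force: [-2.3, 0.6, 6.1]
grip_width: 0.186
```

Contact at TCP 0.3052 m, the predicted seat height (0.081+0.224). Release.

```bash
python3 -m jog '[{"slide":[0,0,0],"rotation":[0,0,0],"claw":-0.6},{"slide":[0,0,0],"rotation":[0,0,0],"claw":-0.3},{"slide":[0,0,0],"rotation":[0,0,0],"claw":0.1},{"slide":[0,0,0],"rotation":[0,0,0],"claw":0.3},{"slide":[0,0,0],"rotation":[0,0,0],"claw":0.3},{"slide":[0,0,0],"rotation":[0,0,0],"claw":0.3},{"slide":[0,0,0],"rotation":[0,0,0],"claw":0.3},{"slide":[0,0,0],"rotation":[0,0,0],"claw":0.3}]' 30; python3 snap.py w6
python3 - <<'E'
from h import *
a=get_image("side")[:,:,::-1]; w=cv2.imread("pics/w6.png")
cv2.imwrite("pics/s6c.png",np.hstack([cv2.resize(a[180:290,230:320],(360,440),interpolation=2),cv2.resize(w[140:360,170:390],(440,440),interpolation=2)]))
E
```

```text
time_s: 14.5
tool_pos: [0.4607, -0.1747, 0.3047]
ee_rot: [0.001, 1.0, 0.0, -0.0]
force: [-0.4, -0.2, -0.6]
grip_width: 0.65
{'time_s': 14.5, 'q': [0.4814, 0.3333, -0.2034, 2.0324, 0.0937, 0.7845, 1.7906], 'tool_pos': [0.4607, -0.1747, 0.3047], 'ee_rot': [0.0014, 1.0, 0.0, -0.0], 'force': [-0.3522, -0.1974, -0.5755], 'grip_width': 0.6495}
```

View pics/s6c.png

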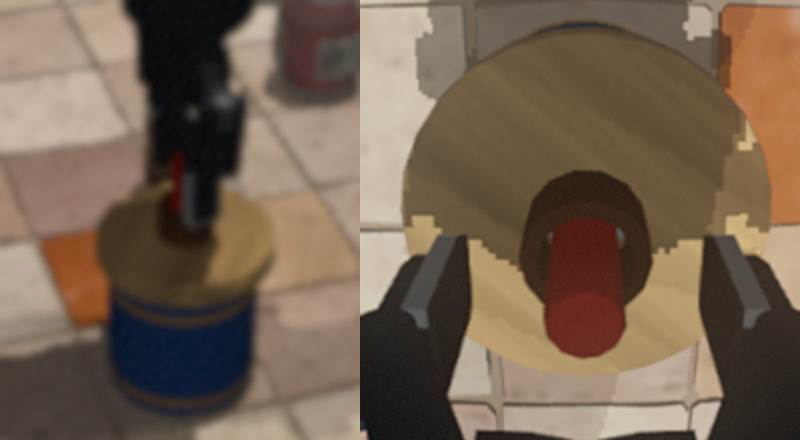

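Run:
```python
from h import *; import pickle
s=pickle.load(open("pics/w6.pkl","rb")); k=lambda u,v:(170+(u-360+.5)/2-.5,140+(v+.5)/2-.5)
print("stem",at_z("wrist",*k(586,322),.160,s))
print("plate",circ("wrist",[k(*p) for p in[(403,195),(770,195),(586,27),(470,66),(705,66),(585,374),(505,355),(668,355)]],.106,s))
print("collar",circ("wrist",[k(*p) for p in[(522,235),(652,235),(587,171),(540,188),(633,188)]],.130,s))
```

```text
stem [ 0.459  -0.1744  0.16  ]
plate (np.float64(0.45922093117630125), np.float64(-0.17412177393902795), np.float64(0.05326270426780844))
collar (np.float64(0.45233482494590094), np.float64(-0.1741499768183755), np.float64(0.015835754529328467))
```

```bash
python3 -m jog '[{"slide":[0.001,0,0.004],"rotation":[0,0,0],"claw":0.3},{"slide":[0,0,0.005],"rotation":[0,0,0],"claw":0.3},{"slide":[0,0,0.005],"rotation":[0,0,0],"claw":0.3},{"slide":[0,0,0.004],"rotation":[0,0,0],"claw":0.3},{"slide":[0,0,0.003],"rotation":[0,0,0],"claw":0.3},{"slide":[0,0,0],"rotation":[0,0,0],"claw":0.3},{"slide":[0,0,0],"rotation":[0,0,0],"claw":0.3},{"slide":[0,0,0],"rotation":[0,0,0],"claw":0.3}]' 30
python3 -m jog '[{"slide":[0,0,0],"rotation":[0,0,0],"claw":0.1},{"slide":[0,0,0],"rotation":[0,0,0],"claw":0},{"slide":[0,0,0],"rotation":[0,0,0],"claw":-0.1},{"slide":[0,0,0],"rotation":[0,0,0],"claw":-0.2},{"slide":[0,0,0],"rotation":[0,0,0],"claw":-0.4},{"slide":[0,0,0],"rotation":[0,0,0],"claw":-1},{"slide":[0,0,0],"rotation":[0,0,0],"claw":-1},{"slide":[0,0,0],"rotation":[0,0,0],"claw":-1}]' 40
```

```text
time_s: 15.6
tool_pos: [0.4598, -0.1747, 0.2839]
ee_rot: [0.001, 1.0, -0.0, 0.0]
force: [-0.1, -0.2, -0.6]
grip_width: 0.653
time_s: 16.6
tool_pos: [0.4598, -0.1746, 0.2839]
ee_rot: [0.001, 1.0, -0.0, 0.0]
force: [-2.1, 1.5, 5.3]
grip_width: 0.369
```

```bash
python3 -m jog '[{"slide":[0,0,-0.001],"rotation":[0,0,0],"claw":-1},{"slide":[0,0,-0.001],"rotation":[0,0,0],"claw":-1},{"slide":[0,0,-0.002],"rotation":[0,0,0],"claw":-1},{"slide":[0,0,-0.002],"rotation":[0,0,0],"claw":-1},{"slide":[0,0,0],"rotation":[0,0,0],"claw":-1},{"slide":[0,0,0],"rotation":[0,0,0],"claw":-1},{"slide":[0,0,0],"rotation":[0,0,0],"claw":-1},{"slide":[0,0,0],"rotation":[0,0,0],"claw":-1}]'; python3 snap.py w7;python3 - <<'E'
from h import *
a=get_image("side")[:,:,::-1]; w=cv2.imread("pics/w7.png")
cv2.imwrite("pics/s7c.png",np.hstack([cv2.resize(a[180:290,230:320],(360,440),interpolation=2),cv2.resize(w[140:360,170:390],(440,440),interpolation=2)]))
E
```

```text
time_s: 17.6
tool_pos: [0.4597, -0.1746, 0.2896]
ee_rot: [0.001, 1.0, 0.0, -0.0]
force: [0.4, -0.0, -1.4]
grip_width: 0.367
{'time_s': 17.6, 'q': [0.4783, 0.356, -0.1998, 2.0444, 0.1016, 0.7505, 1.7844], 'tool_pos': [0.4597, -0.1746, 0.2896], 'ee_rot': [0.0014, 1.0, 0.0, -0.0001], 'force': [0.3704, -0.0326, -1.3557], 'grip_width': 0.3672}
```

View pics/s7c.png

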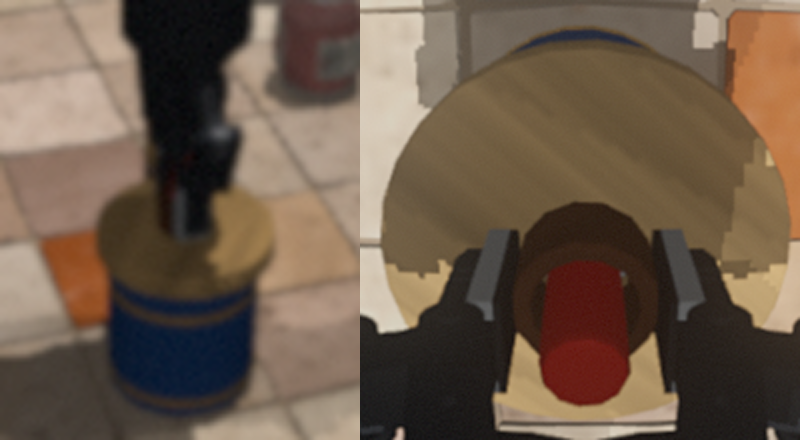

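Force change fits the cover alone (lid would add 2 N); stem is centred in the bore. Lift on.

```bash
python3 -m jog '[{"slide":[0,0,-0.003],"rotation":[0,0,0],"claw":-1},{"slide":[0,0,-0.006],"rotation":[0,0,0],"claw":-1},{"slide":[0,0,-0.006],"rotation":[0,0,0],"claw":-1},{"slide":[0,0,-0.006],"rotation":[0,0,0],"claw":-1},{"slide":[0,0,-0.006],"rotation":[0,0,0],"claw":-1},{"slide":[0,0,-0.006],"rotation":[0,0,0],"claw":-1},{"slide":[0,0,-0.004],"rotation":[0,0,0],"claw":-1},{"slide":[0,0,0],"rotation":[0,0,0],"claw":-1}]'; python3 -m jog '[{"slide":[0,0,-0.003],"rotation":[0,0,0],"claw":-1},{"slide":[0,0,-0.006],"rotation":[0,0,0],"claw":-1},{"slide":[0,0,-0.008],"rotation":[0,0,0],"claw":-1},{"slide":[0,0,-0.008],"rotation":[0,0,0],"claw":-1},{"slide":[0,0,-0.008],"rotation":[0,0,0],"claw":-1},{"slide":[0,0,-0.008],"rotation":[0,0,0],"claw":-1},{"slide":[0,0,-0.006],"rotation":[0,0,0],"claw":-1},{"slide":[0,0,-0.003],"rotation":[0,0,0],"claw":-1}]'
python3 -m jog '[{"slide":[0,0,0],"rotation":[0,0,0],"claw":-1},{"slide":[0,0,0],"rotation":[0,0,0],"claw":-1},{"slide":[0,0,0],"rotation":[0,0,0],"claw":-1},{"slide":[0,0,0],"rotation":[0,0,0],"claw":-1},{"slide":[0,0,0],"rotation":[0,0,0],"claw":-1},{"slide":[0,0,0],"rotation":[0,0,0],"claw":-1},{"slide":[0,0,0],"rotation":[0,0,0],"claw":-1},{"slide":[0,0,0],"rotation":[0,0,0],"claw":-1}]'
python3 snap.py w8;python3 - <<'E'
from h import *
a=get_image("side")[:,:,::-1]; w=cv2.imread("pics/w8.png")
cv2.imwrite("pics/s8c.png",np.hstack([cv2.resize(a[150:290,230:320],(360,560),interpolation=2),cv2.copyMakeBorder(cv2.resize(w[140:360,170:390],(440,440),interpolation=2),0,120,0,0,0)]))
E
```

```text
time_s: 18.7
tool_pos: [0.4598, -0.1747, 0.327]
ee_rot: [0.001, 1.0, -0.0, 0.0]
force: [-0.1, -0.1, -1.8]
grip_width: 0.374
time_s: 19.7
tool_pos: [0.4598, -0.1747, 0.3772]
ee_rot: [0.001, 1.0, -0.0, 0.0]
force: [-0.6, 0.3, -2.0]
grip_width: 0.372
time_s: 20.7
tool_pos: [0.4597, -0.1747, 0.3767]
ee_rot: [0.001, 1.0, 0.0, -0.0]
force: [0.7, -0.0, -1.2]
grip_width: 0.371
{'time_s': 20.7, 'q': [0.4964, 0.2291, -0.2139, 1.9741, 0.0595, 0.9443, 1.8209], 'tool_pos': [0.4597, -0.1747, 0.3767], 'ee_rot': [0.0014, 1.0, 0.0, -0.0], 'force': [0.7022, -0.0148, -1.1963], 'grip_width': 0.3709}
```

View pics/s8c.png

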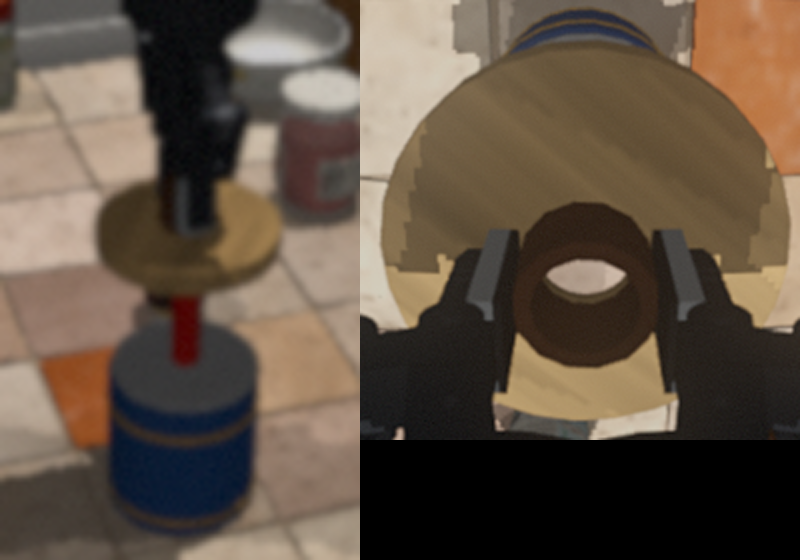

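The cover has risen 93 mm and is level. The bore is empty, and the inner lid sits flush in the tin with the stem free below.

```bash
python3 -c "
from plant import *
print(order.sign_off())"
```

```text
the job is handed in; nothing more can be done
None
```

The inner lid is seated in the tin with its stem free, and the gripper is holding the wooden cover level above it. I handed the job in at about 21 s of the 56 s allowed; no verdict was reported.

**What I did:** I carried the nested lid by the red stem and lowered it slowly into the tin. I then released the stem, took the cover by its collar and lifted it straight up.

**Seating:** The wrist force went from about -3 to +6 N at the expected seat height (TCP 0.305 m). The pictures after release showed the cover nested and concentric with the stem.

**Lift:** The cover came up 93 mm with about 1–2 N on the wrist, which fits the cover's weight alone.

**Final pictures:** These show the cover level, its bore clear of the stem, and the inner lid flush on a tin that looks undisturbed. I didn't measure the shaker and jars again, but the lid stayed well above them and no unexpected force showed.

**Disagreements:**
- The side and top cameras put the stem 5–9 mm off the wrist camera's value in y. I used the wrist value, and the grasp came out centred.
- Colour-based fitting of the tin rim failed in the wrist picture, so I read the rim points by hand. They agreed with the top camera to about 1 mm.

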